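# Stack the resin jars in a pyramid on the dental bench rack

## Robot

A 6-joint arm with a two-finger parallel gripper is mounted at the origin on the work surface. World frame = base frame: x ahead of the robot, y to its left, z up, the work surface at z = 0. Lengths are in m, angles in degrees, forces in N, time in s.
With the tool pointing down it reaches from about 0.4 to 0.825 m from the base axis. Payload 7 kg.
Tool frame: the origin (TCP) lies at the very end of the fingers, on their centre line; the grasp point (between the pads) lies 19 mm behind it (ctrl.pinch_z is the distance from the TCP to the grasp point, in m); z points along the fingers, x is the direction in which the jaws open and shut, and the axes are right-handed (so a half turn about z gives the same grasp; the last joint's range is limited). The gripper opens to 88 mm and grips with 3 to 60 N. Pads are 19 mm wide; open, the fingers measure 130 mm over their backs; the gripper's body (78 mm by 193 mm) begins 47 mm behind the grasp point.
Start: joints at [80.277, 20.546, 0.682, 0, -70.136, -16.507], TCP at [0.298, 0.605, 0.227] pointing down, gripper open.
Joint ranges: [-176.03, 176.03], [-82.01, 121.73], [-58.28, 71.71], [-173.87, 95.51], [-174.79, -0.11], [-173.66, 173.66]. Speed limits (degrees/s): [136.94, 136.94, 172.46, 180, 180, 180].

## Interface

Orientations are given as [roll, pitch, yaw] about the fixed x, y, z axes, in that order (R = Rz(yaw) Ry(pitch) Rx(roll)).
In Python, from plant import ctrl gives the robot as it stands.
- The arm moves only by the tool carry_out, never from a script. Its argument "increments" is a list of rows, each a list of 7 numbers: the turn, a rotation vector about the world's x, y, z in degrees, then the shift along the world's x, y, z in mm, then the closure, from 0 (fully open) to 1 (shut). In form: [[ax, ay, az, dx, dy, dz, grip], ...]. A call has 1 to 20 rows; each row is the pose to reach, as a shift and turn from the pose commanded when the call began; what a row does not reach only later rows make up. A row lasts 1/8 s, in which the tool goes at most 62.5 mm and 10.7 degrees, less where a joint would pass 70% of its speed; a pose out of reach is approached as far as the arm can. A call with a gripper value outside its range is refused whole. The fingers move at their own pace and stop on an object; the grip force is fixed at half the most. Time passes only in rows, so rows that repeat a pose let the fingers close. It gives the time, the measured TCP pose, the force and the opening at its end, in the units of the state.
- ctrl.get_obs(): the state, without advancing time (a new reading comes with each control period).
- ctrl.snapshot(name): name is "scene" or "top" or "wrist"; returns a dict with "pixels" (400x640x3 uint8, blue, green, red), "intrinsics" (3x3 intrinsics, pixels), "rvec" (rotation vector, rad) and "tvec" (3), from world to camera coordinates, as OpenCV has them; the wrist camera has in their place "hand_eye" (4x4, takes a point from camera to tool coordinates, whose origin is the TCP and whose axes are the tool frame's). Camera axes: x right, y down, z forward; pixel columns grow to the right and rows downward; lengths in m; the calibration is good to about 2 mm. A picture is of the moment at which its call begins: read the wrist's pose just before it. There is no depth.
- ctrl.close_job(): hands the job in, once; it reports no verdict.
Trained networks look in a picture, given as the dict that the camera call returned (one of the last four; its "shot" number tells which), for a name from the list of things; names that differ only in an ending like _2 or _b are one class to them, and where a whole thing is asked for, a point or a joint stands for the part that bears it (a point fixed in the world has none). Each returns a list of dicts, best first, with "confidence" (0 to 1); they miss things now and then, are a little off and sometimes report something else, mostly with a low value. They report only what shows in the picture. A call takes as long as a camera call.
- ctrl.search_frame(picture, label): "centre" ([x, y, z] in m, in world coordinates, good to about 4 mm: the middle of the surface that is visible of it).
- ctrl.outline_of(picture, label): "pixels" (400x640 bool, what is visible of it).
The state is a dict: "clock": time; "joint_pos": joint angles; "qvel": joint speeds; "tau": joint torques, N m; "tool_pos": TCP position; "orientation": TCP orientation; "force": force on the tool from outside, world axes, zero at the start; "moment": the same for the moment, N m; "opening": finger opening in m.
Only numpy, scipy, OpenCV 4.12 (cv2) and the standard library are available. Lean on these libraries where they do the work, as an engineer would, in place of code of your own. Each camera call takes 0.05 s, during which the arm holds its last target. There are 200 camera calls.

## Task

Put the loose resin jars away as a lying pyramid in the magenta rack, where two jars already lie: lay one white jar in the empty middle groove, then saddle the other two white jars side by side in the gaps of that row, and finally saddle the pink jar on top. Leave the two jars in the rack where they lie, and do not disturb the flask, dropper bottle, glove carton or tweezers.

Things in the scene. Friction and masses are not known exactly. Their poses are not given: they have to be found in the camera images.
- rack: magenta fixed rack, 90 mm (x) by 165 mm (y), origin at the centre of its underside. Its floor is 8 mm above the table; three shallow parallel grooves run along its x, 47 mm apart in y, parted by ribs 5 mm high and 17 mm wide; its two sides (at +y and -y) are 24 mm high, its ends (+x, -x) are open. Lies anywhere on the left, turned up to 0.5 rad
- base_left: white jar with blue cap and blue band, already in the rack's outer +y groove, lying, 44 mm diameter, 62 mm long, flat ends; origin at the centre of the cylinder (22 mm above what it lies on), x along its axis towards the cap, about 90 g
- base_right: the same, already in the rack's outer -y groove, lying, 44 mm diameter, 62 mm long, flat ends; origin at the centre of the cylinder (22 mm above what it lies on), x along its axis towards the cap, about 90 g
- slot_bottom (a point): empty middle groove, between the two jars already there (50 mm free between them); its point is where the centre of a jar lying there belongs; its x is the jar's axis direction. Relative to rack (x, y, z, mm): 0, 0, 30
- slot_bottom_left (a point): outer groove on the rack's +y side; its point is where the centre of a jar lying there belongs; its x is the jar's axis direction. Relative to rack (x, y, z, mm): 0, 47, 30
- slot_bottom_right (a point): outer groove on the rack's -y side; its point is where the centre of a jar lying there belongs; its x is the jar's axis direction. Relative to rack (x, y, z, mm): 0, -47, 30
- slot_middle_left (a point): saddle of the second layer on the +y side, resting on the left and middle bottom jars; its point is where the centre of a jar lying there belongs; its x is the jar's axis direction. Relative to rack (x, y, z, mm): 0, 23.5, 67.2
- slot_middle_right (a point): saddle of the second layer on the -y side; its point is where the centre of a jar lying there belongs; its x is the jar's axis direction. Relative to rack (x, y, z, mm): 0, -23.5, 67.2
- slot_top (a point): saddle on top, resting on both second-layer jars; its point is where the centre of a jar lying there belongs; its x is the jar's axis direction. Relative to rack (x, y, z, mm): 0, 0, 104.4
- jar_a: loose white jar with blue cap and blue band (three alike, interchangeable) on the table to the right of the rack, any yaw, lying, 44 mm diameter, 62 mm long, flat ends; origin at the centre of the cylinder (22 mm above what it lies on), x along its axis towards the cap, about 90 g
- jar_b: loose white jar with blue cap and blue band (three alike, interchangeable) on the table to the right of the rack, any yaw, lying, 44 mm diameter, 62 mm long, flat ends; origin at the centre of the cylinder (22 mm above what it lies on), x along its axis towards the cap, about 90 g
- jar_c: loose white jar with blue cap and blue band (three alike, interchangeable) on the table to the right of the rack, any yaw, lying, 44 mm diameter, 62 mm long, flat ends; origin at the centre of the cylinder (22 mm above what it lies on), x along its axis towards the cap, about 90 g
- jar_pink: loose light pink jar with magenta cap and band, among the white ones, lying, 44 mm diameter, 62 mm long, flat ends; origin at the centre of the cylinder (22 mm above what it lies on), x along its axis towards the cap, about 90 g
- dropper: bystander: white dropper bottle standing upright, 28 mm diameter, 70 mm high, origin at the centre of its underside, stands between the loose jars
- flask: bystander: black drinking flask standing upright, 68 mm diameter, 150 mm high, origin at the centre of its underside
- glove_box: bystander: white and blue carton lying flat, 120 (x) by 220 (y) by 65 mm high, origin at the centre of its underside
- tweezers: bystander: dark steel tweezers lying flat, 150 mm (x) by 14 mm, 8 mm high, origin at the centre of the underside

How it is judged (in metres and radians):
On the way, in this order (a step that is already met when the one before it is completed fails the run):
1. a white jar lies released in the empty middle groove between the two jars already in the rack (within 10 mm and 0.15 rad of its place) (distance between base_left and slot_bottom_left below 0.01 m and angle between the x axis of each of base_left, base_right and the x axis of rack, either way round below 0.15 rad and linear speed of each of base_left, base_right below 0.03 m/s and contact force between each of base_left, base_right and the fingers below 0.05 N and distance between base_right and slot_bottom_right below 0.01 m and ((distance between jar_a and slot_bottom below 0.01 m and angle between the x axis of jar_a and the x axis of rack, either way round below 0.15 rad and linear speed of jar_a below 0.03 m/s and contact force between jar_a and the fingers below 0.05 N) or (distance between jar_b and slot_bottom below 0.01 m and angle between the x axis of jar_b and the x axis of rack, either way round below 0.15 rad and linear speed of jar_b below 0.03 m/s and contact force between jar_b and the fingers below 0.05 N) or (distance between jar_c and slot_bottom below 0.01 m and angle between the x axis of jar_c and the x axis of rack, either way round below 0.15 rad and linear speed of jar_c below 0.03 m/s and contact force between jar_c and the fingers below 0.05 N))), for 0.2 s.
2. the other two white jars lie released and at rest in the two saddles of the second layer (within 10 mm and 0.15 rad), the bottom row still in place (all of step 1 and ((distance between jar_a and slot_middle_left below 0.01 m and angle between the x axis of jar_a and the x axis of rack, either way round below 0.15 rad and linear speed of jar_a below 0.03 m/s and contact force between jar_a and the fingers below 0.05 N) or (distance between jar_b and slot_middle_left below 0.01 m and angle between the x axis of jar_b and the x axis of rack, either way round below 0.15 rad and linear speed of jar_b below 0.03 m/s and contact force between jar_b and the fingers below 0.05 N) or (distance between jar_c and slot_middle_left below 0.01 m and angle between the x axis of jar_c and the x axis of rack, either way round below 0.15 rad and linear speed of jar_c below 0.03 m/s and contact force between jar_c and the fingers below 0.05 N)) and ((distance between jar_a and slot_middle_right below 0.01 m and angle between the x axis of jar_a and the x axis of rack, either way round below 0.15 rad and linear speed of jar_a below 0.03 m/s and contact force between jar_a and the fingers below 0.05 N) or (distance between jar_b and slot_middle_right below 0.01 m and angle between the x axis of jar_b and the x axis of rack, either way round below 0.15 rad and linear speed of jar_b below 0.03 m/s and contact force between jar_b and the fingers below 0.05 N) or (distance between jar_c and slot_middle_right below 0.01 m and angle between the x axis of jar_c and the x axis of rack, either way round below 0.15 rad and linear speed of jar_c below 0.03 m/s and contact force between jar_c and the fingers below 0.05 N))), for 0.2 s.
3. the pink jar lies released and at rest in the top saddle (within 10 mm and 0.15 rad), the layers below still in place (all of step 2 and distance between jar_pink and slot_top below 0.01 m and angle between the x axis of jar_pink and the x axis of rack, either way round below 0.15 rad and linear speed of jar_pink below 0.03 m/s and contact force between jar_pink and the fingers below 0.05 N), for 0.2 s.
At the end, for the whole second after the job is handed in: Pyramid of six lying jars in the rack: the two original jars in the outer grooves, a white one between, two white ones saddled on them, the pink one on top; each centre within 10 mm of its place, axis within 0.15 rad of the grooves (cap either end), released and at rest (all of step 3); the robot touches nothing.
It fails at once if the dropper is moved more than 20 mm or tipped over (distance of dropper from where it was at the start of the episode above 0.02 m or angle between dropper's own z axis and vertical above 0.5 rad).
It fails at once if the flask is moved more than 20 mm or tipped over (distance of flask from where it was at the start of the episode above 0.02 m or angle between flask's own z axis and vertical above 0.5 rad).
It fails at once if the glove box is moved more than 20 mm (distance of glove_box from where it was at the start of the episode above 0.02 m).
It fails at once if the tweezers is moved more than 20 mm (distance of tweezers from where it was at the start of the episode above 0.02 m).
It fails at once if one of the two jars already in the rack is shifted more than 12 mm from where it lay (distance of any of base_left, base_right from where it was at the start of the episode above 0.012 m).
It also fails if it takes over 72 s, if anything falls off the work surface, if the arm or the gripper's body presses on something with over 40 N, if the wrist force passes 120 N, or if a joint passes its speed limit or range.

## Working session

There is one attempt and no reset: what is moved stays moved. The work goes in short steps, Python scripts to look and compute and a tool call to move; the robot and the scene stay as the last step left them, time stands still between calls to the robot, and variables do not carry over. Pictures are saved under pics/ and viewed, about 8 in all and at most 12, crops included, and the job is handed in when it is done.

Besides the shell and the picture viewer there is one more tool, called after "Call:" as name(argument=value, ...), one argument or row to a line, values as JSON. carry_out: Moves the arm, as the interface text tells. Its arguments: {"type":"object","properties":{"increments":{"type":"array"}},"required":["increments"]}

```bash
mkdir -p pics; python3 - <<'E'
from plant import ctrl
import cv2, numpy as np
o=ctrl.get_obs(); print(o['clock'],o['tool_pos'],o['orientation'],o['opening'])
for n in ("top","scene"):
    s=ctrl.snapshot(n); cv2.imwrite(f"pics/{n}0.png",s['pixels'])
    R,_=cv2.Rodrigues(np.array(s['rvec'])); print(n,(-R.T@np.array(s['tvec']).ravel()).round(3), s['intrinsics'])
    for l in ("rack","base_left","jar_a","jar_pink","dropper","flask","glove_box","tweezers"):
        print(n,l,[(np.round(d['centre'],3).tolist(),round(d['confidence'],2)) for d in ctrl.search_frame(s,l)])
E
```

```text
0.0 [0.29814861 0.60503071 0.22563026] [-1.79992860e+02 -9.50673125e-02 -1.16238495e+02] 0.08730381762147331
top [0.418 0.039 1.055] [[403.14999035   0.         321.01070473]
 [  0.         403.14999035 193.46597407]
 [  0.           0.           1.        ]]
top rack [([0.489, 0.269, 0.016], 0.82)]
top base_left [([0.502, 0.306, 0.046], 0.8)]
top jar_a [([0.455, -0.234, 0.037], 0.91), ([0.614, -0.231, 0.044], 0.77), ([0.572, 0.076, 0.011], 0.36)]
top jar_pink [([0.594, -0.047, 0.04], 0.92)]
top dropper [([0.454, -0.234, 0.036], 0.34)]
top flask [([0.747, -0.164, 0.131], 0.86)]
top glove_box [([0.73, 0.245, 0.069], 0.91)]
top tweezers [([0.572, 0.081, 0.011], 0.47), ([0.479, 0.213, 0.049], 0.21)]
scene [ 1.226 -0.431  0.586] [[443.51087335   0.         315.23730171]
 [  0.         443.51087335 197.45548064]
 [  0.           0.           1.        ]]
scene rack [([0.515, 0.26, 0.011], 0.89)]
scene base_left [([0.519, 0.3, 0.044], 0.73)]
scene jar_a [([0.474, -0.046, 0.032], 0.84), ([0.63, -0.237, 0.037], 0.82), ([0.469, -0.239, 0.034], 0.56), ([0.503, 0.215, 0.042], 0.52)]
scene jar_pink [([0.61, -0.051, 0.039], 0.75), ([0.577, 0.077, 0.01], 0.4)]
scene dropper [([0.542, -0.135, 0.034], 0.89), ([0.574, 0.075, 0.005], 0.67)]
scene flask [([0.782, -0.182, 0.106], 0.95)]
scene glove_box [([0.764, 0.216, 0.067], 0.78)]
scene tweezers [([0.578, 0.075, 0.007], 0.74)]
```

View pics/top0.png

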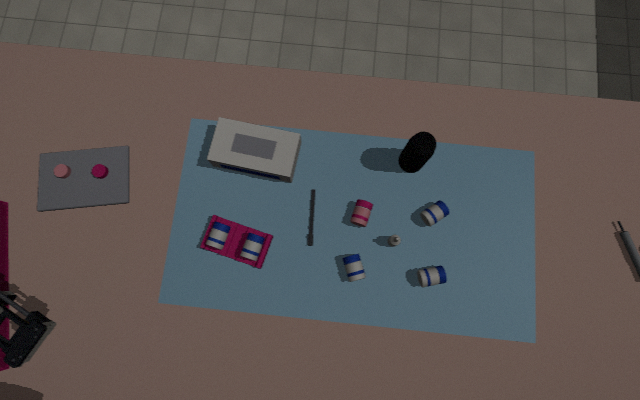

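View pics/scene0.png

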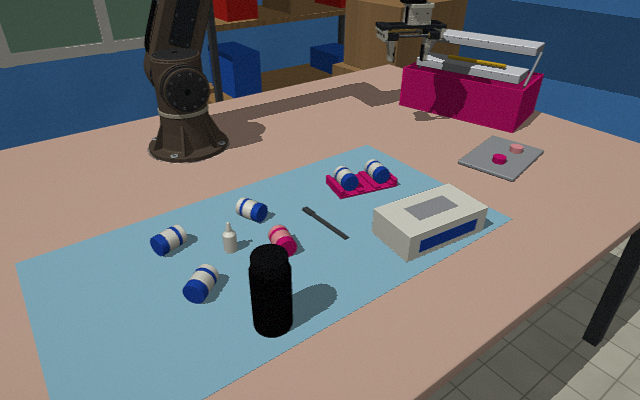

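The top view shows the rack at about (237,241) with two jars in it. The loose white jars are at (354,267), (432,276) and (435,213), and pink is at (362,213). The dropper is at (394,240), the flask at about (410,160), the tweezers at (311,215) and the carton at (254,149). The scene view agrees. Next I fit the poses to the outlines from both cameras.

```bash
cat > h.py <<'E'
import numpy as np, cv2
from scipy.optimize import minimize
def proj(s,P):
    p,_=cv2.projectPoints(np.asarray(P,float),np.array(s['rvec'],float),np.array(s['tvec'],float),np.array(s['intrinsics']),None)
    return p.reshape(-1,2)
t=np.linspace(0,2*np.pi,24,endpoint=False)
CYL=np.array([[x,22*np.cos(a),22*np.sin(a)] for x in(-31,31) for a in t])/1e3
def box(cx,cy,cz,lx,ly,lz): return np.array([[cx+i*lx/2,cy+j*ly/2,cz+k*lz/2] for i in(-1,1) for j in(-1,1) for k in(-1,1)])
JAR=[CYL]; 
RACK=[box(0,0,.0065,.09,.165,.013),box(0,.08,.012,.09,.005,.024),box(0,-.08,.012,.09,.005,.024)]
def place(P,x,y,z,yaw):
    c,n=np.cos(yaw),np.sin(yaw); return P@np.array([[c,n,0],[-n,c,0],[0,0,1]])+[x,y,z]
def sil(s,parts,pose,K=4):
    m=np.zeros((400*K,640*K),np.uint8)
    for P in parts:
        h=cv2.convexHull(((proj(s,place(P,*pose))+.5)*K-.5).round().astype(np.int32)); cv2.fillConvexPoly(m,h,255)
    return cv2.resize(m,(640,400),interpolation=cv2.INTER_AREA)/255.
def fit(obs,parts,x,y,z,yaws):
    """obs: [(picture,mask)]"""
    def cost(q):
        c=0
        for s,m in obs:
            a=sil(s,parts,(q[0],q[1],z,q[2])); c+=np.abs(cv2.GaussianBlur(a,(0,0),1)-cv2.GaussianBlur(m.astype(float),(0,0),1)).sum()/m.sum()
        return c/len(obs)
    best=None
    for w in yaws:
        r=minimize(cost,[x,y,w],method='Nelder-Mead',options=dict(initial_simplex=[[x,y,w],[x+.012,y,w],[x,y+.012,w],[x,y,w+.3]],maxiter=90,xatol=2e-4,fatol=1e-4))
        if best is None or r.fun<best.fun: best=r
    return best.x,best.fun
E
python3 - <<'E'
from plant import ctrl
from h import *
S={n:ctrl.snapshot(n) for n in("top","scene")}
M={n:{l:[d for d in ctrl.outline_of(S[n],l) if d['confidence']>.15] for l in("jar_a","jar_pink","rack","base_left")} for n in S}
jars={'w1':(.46,-.05),'w2':(.46,-.24),'w3':(.615,-.235),'pink':(.60,-.05)}
for k,(x,y) in jars.items():
    obs=[]
    for n,s in S.items():
        c=proj(s,[[x,y,.022]])[0]
        b=None
        for d in M[n]['jar_pink' if k=='pink' else 'jar_a']:
            m=d['pixels']; g=np.argwhere(m).mean(0)[::-1]; e=np.hypot(*(g-c))
            if e<22 and m.sum()<3000 and (b is None or e<b[0]): b=(e,m)
        if b: obs.append((s,b[1]))
    for o in ([obs]+[[q] for q in obs]) :
        q,f=fit(o,JAR,x,y,.022,[0,.8,1.6,2.4]); print(k,len(o),q[:2].round(4),np.degrees(q[2]).round(1)%180,round(f,3))
obs=[]
CJ=[CYL+[0,s*.047,.03] for s in(-1,1)]
for n,s in S.items():
    print(n,[(d['confidence'],d['pixels'].sum()) for d in M[n]['rack']])
    m=M[n]['rack'][0]['pixels'].copy(); hull=cv2.dilate(m.astype(np.uint8),np.ones((9,9)))
    for d in M[n]['base_left']+M[n]['jar_a']:
        if d['pixels'][hull>0].sum()>.5*d['pixels'].sum() and d['pixels'].sum()<2000: m|=d['pixels']
    m=cv2.morphologyEx(m.astype(np.uint8),cv2.MORPH_CLOSE,np.ones((3,3)))
    obs.append((s,m))
for o in ([obs]+[[q] for q in obs]):
    q,f=fit(o,RACK+CJ,.5,.262,0,[-.4,0,.4]); print('rack',q[:2].round(4),np.degrees(q[2]).round(1),round(f,3))
print(ctrl.get_obs()['clock'])
E
```

```text
w1 2 [ 0.4581 -0.0406] 20.3 0.081
w1 1 [ 0.4567 -0.0407] 21.5 0.034
w1 1 [ 0.4613 -0.0417] 20.2 0.032
w2 2 [ 0.4566 -0.2374] 105.0 0.115
w2 1 [ 0.4553 -0.2359] 106.4 0.094
w2 1 [ 0.4598 -0.2385] 110.9 0.064
w3 1 [ 0.6154 -0.2357] 127.6 0.057
w3 1 [ 0.6154 -0.2357] 127.6 0.057
pink 2 [ 0.5965 -0.0483] 167.9 0.238
pink 1 [ 0.5964 -0.0489] 166.1 0.063
pink 1 [ 0.5968 -0.0481] 166.8 0.405
top [(0.96, np.int64(1497))]
scene [(0.98, np.int64(859))]
rack [0.4922 0.2643] -13.0 0.683
rack [0.4915 0.2643] -13.0 0.234
rack [0.4949 0.2628] -14.6 1.098
1.4
```

Call:
carry_out(
  increments=[
    [0,0,-77,192,-341,75,0],
    [0,0,-77,192,-341,75,0],
    [0,0,-77,192,-341,75,0],
    [0,0,-77,192,-341,75,0],
    [0,0,-77,192,-341,75,0],
    [0,0,-77,192,-341,75,0],
    [0,0,-77,192,-341,75,0],
    [0,0,-77,192,-341,75,0],
    [0,0,-77,192,-341,75,0],
    [0,0,-77,192,-341,75,0],
    [0,0,-77,192,-341,75,0],
  ],
)

```text
clock: 2.78
tool_pos: [0.4899, 0.2652, 0.3013]
orientation: [-180.0, -0.0, 166.9]
force: [0.7, 0.1, 0.3]
opening: 0.0876
```

```bash
cat >> h.py <<'E'
from scipy.spatial.transform import Rotation as Rot
def wrist(ctrl):
    o=ctrl.get_obs(); s=ctrl.snapshot("wrist")
    T=np.eye(4); T[:3,:3]=Rot.from_euler('xyz',o['orientation'],degrees=True).as_matrix(); T[:3,3]=o['tool_pos']
    W=np.linalg.inv(T@np.array(s['hand_eye'])); s['rvec']=cv2.Rodrigues(W[:3,:3])[0]; s['tvec']=W[:3,3]
    return o,s
E
python3 - <<'E'
from plant import ctrl
from h import *
o,s=wrist(ctrl); print(o['clock'],o['tool_pos'],o['orientation'],np.round(o['joint_pos'],1)); print(np.round(s['hand_eye'],3), s['intrinsics'])
im=s['pixels'].copy()
for q in [(.4922,.2643,0,np.radians(-13))]:
    for P in RACK+[CYL+[0,e*.047,.03] for e in(-1,1)]:
        cv2.polylines(im,[cv2.convexHull(proj(s,place(P,*q)).astype(np.int32))],True,(0,255,0),1)
cv2.imwrite("pics/w0.png",im); np.savez("w0.npz",pix=s['pixels'],K=s['intrinsics'],r=s['rvec'],t=s['tvec'])
E
```

```text
2.775 [0.48994279 0.26519021 0.30130271] [-1.79978251e+02 -1.35459518e-02  1.66898888e+02] [ 48.6   7.1  -7.4  -0.  -75.5 -61.7]
[[ 1.     0.    -0.     0.   ]
 [-0.     0.964  0.267 -0.071]
 [ 0.    -0.267  0.964 -0.158]
 [ 0.     0.     0.     1.   ]] [[323.40284011   0.         318.94186604]
 [  0.         323.40284011 199.01260561]
 [  0.           0.           1.        ]]
```

View pics/w0.png

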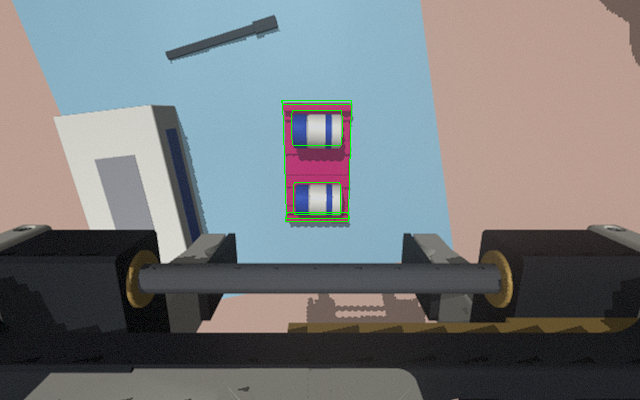

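The overlay on the wrist view sits within a few mm of the rack at (318,162), and both rack jars lie along the grooves. I refine the rack pose and the rack jars from this picture.

```bash
python3 - <<'E'
from plant import ctrl
from h import *
o,s=wrist(ctrl)
win=np.zeros((400,640),bool); win[85:236,265:372]=1
hsv=cv2.cvtColor(s['pixels'],cv2.COLOR_BGR2HSV)
m=((hsv[...,0]>150)&(hsv[...,0]<178)&(hsv[...,1]>140)&win).astype(np.uint8)
m=cv2.morphologyEx(m,cv2.MORPH_OPEN,np.ones((2,2)))
h=cv2.convexHull(np.argwhere(m)[:,::-1].astype(np.int32)); hm=np.zeros_like(m); cv2.fillConvexPoly(hm,h,1); print(cv2.boundingRect(h),cv2.minAreaRect(h))
q,f=fit([(s,hm)],[np.vstack(RACK)],.492,.2643,0,[-.25]); print('rack',q[:2].round(4),np.degrees(q[2]).round(1),round(f,3))
c,n=np.cos(q[2]),np.sin(q[2])
for d in ctrl.outline_of(s,"base_left"):
    mm=d['pixels']; 
    if mm.sum()>4000 or d['confidence']<.4: continue
    g=np.argwhere(mm).mean(0)[::-1]; e=1 if g[1]>165 else -1
    p,f=fit([(s,mm)],JAR,q[0]-e*.047*n,q[1]+e*.047*c,.03,[q[2]])
    v=p[:2]-q[:2]; print('jar',d['confidence'],p[:2].round(4),np.degrees(p[2]).round(1),round(f,3),'in rack',np.round([c*v[0]+n*v[1],-n*v[0]+c*v[1]],4))
for n,x,y,z in(("jar_a",.458,-.04,.03),):
    print(ctrl.get_obs()['clock'])
E
```

```text
(285, 105, 68, 118) ((318.5, 163.5), (117.0, 67.0), 90.0)
rack [0.4921 0.2696] -14.1 0.055
jar 0.94 [0.5025 0.3118] -13.8 0.067 in rack [-0.0002  0.0435]
2.925
```

```bash
python3 - <<'E'
from plant import ctrl
from h import *
o,s=wrist(ctrl)
out=[]
for q in [None,(.4925,.2660,0,np.radians(-13.8))]:
    K=5; im=cv2.resize(s['pixels'][85:240,265:365],None,fx=3.8,fy=3.8,interpolation=cv2.INTER_NEAREST)
    if q:
        for P in RACK+[CYL+[0,e*.047,.03] for e in(-1,1)]:
            p=(proj(s,place(P,*q))+.5-[265,85])*3.8
            cv2.polylines(im,[cv2.convexHull(p.astype(np.int32))],True,(0,255,0),1)
    out.append(im)
cv2.imwrite("pics/w1.png",np.hstack(out))
for l in("base_left","jar_a"):
  for d in ctrl.outline_of(s,l): print(l,d['confidence'],d['pixels'].sum(),np.argwhere(d['pixels']).mean(0))
E
```

```text
base_left 0.79 1442 [200.11719834 318.19209431]
base_left 0.74 4598 [161.18334058 316.20073945]
```

View pics/w1.png

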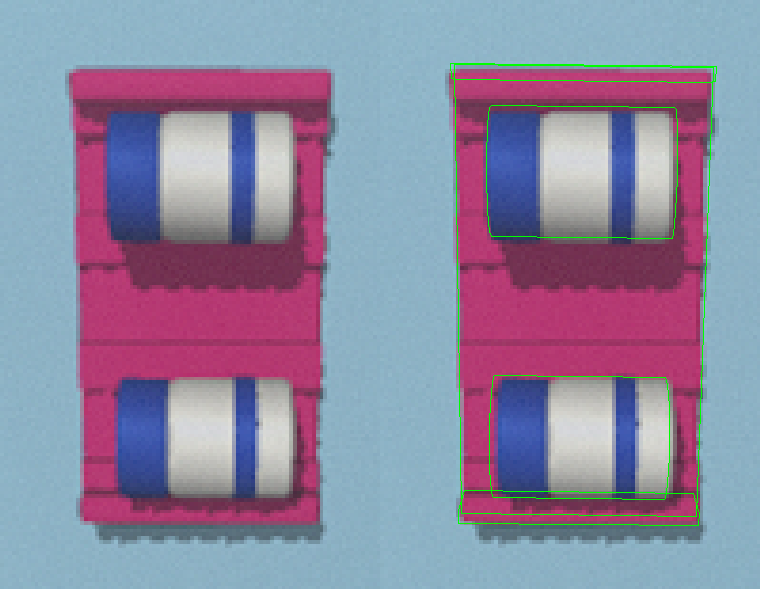

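The right-hand overlay agrees to about 1 mm, so I take the rack as (0.4928, 0.267) with yaw -13.2°. Next I hover over the first jar.

Call:
carry_out(
  increments=[
    [0,0,33,-32,-306,-100,0],
    [0,0,33,-32,-306,-100,0],
    [0,0,33,-32,-306,-100,0],
    [0,0,33,-32,-306,-100,0],
    [0,0,33,-32,-306,-100,0],
    [0,0,33,-32,-306,-100,0],
    [0,0,33,-32,-306,-100,0],
    [0,0,33,-32,-306,-100,0],
    [0,0,33,-32,-306,-100,0],
  ],
)

```text
clock: 4.2
tool_pos: [0.4589, -0.0404, 0.202]
orientation: [-180.0, 0.0, -160.1]
force: [-0.0, 0.0, -0.6]
opening: 0.0875
```

```bash
cat > look.py <<'E'
import sys
from plant import ctrl
from h import *
label,x,y,yaw,pic=sys.argv[1],float(sys.argv[2]),float(sys.argv[3]),float(sys.argv[4]),sys.argv[5]
o,s=wrist(ctrl); c=proj(s,[[x,y,.022]])[0]; im=s['pixels'].copy()
ds=[d for d in ctrl.outline_of(s,label) if d['confidence']>.3]
d=min(ds,key=lambda d:np.hypot(*(np.argwhere(d['pixels']).mean(0)[::-1]-c)))
q,f=fit([(s,d['pixels'])],JAR,x,y,.022,[np.radians(yaw)])
print(o['clock'],o['tool_pos'].round(4),o['orientation'].round(1),o['joint_pos'].round(0),'conf',d['confidence'],'area',d['pixels'].sum())
print('jar',q[:2].round(4),np.degrees(q[2]).round(1),'cost',round(f,3))
cv2.polylines(im,[cv2.convexHull(proj(s,place(CYL,*q[:2],.022,q[2])).astype(np.int32))],True,(0,255,0),1)
cv2.imwrite(pic,im)
w=(np.degrees(q[2])-o['orientation'][2]+90)%180-90
print('go mm',((q[0]-o['tool_pos'][0])*1e3).round(1),((q[1]-o['tool_pos'][1])*1e3).round(1),((.011-o['tool_pos'][2])*1e3).round(1),'turn',w.round(1))
E
python3 look.py jar_a .458 -.041 20 pics/j1.png
```

```text
4.2 [ 0.4589 -0.0404  0.202 ] [-180.     0.  -160.1] [ 20.   1. -27.   0. -62.   0.] conf 0.74 area 2520
jar [ 0.4575 -0.0383] 21.4 cost 0.033
go mm -1.4 2.1 -191.0 turn 1.6
```

View pics/j1.png

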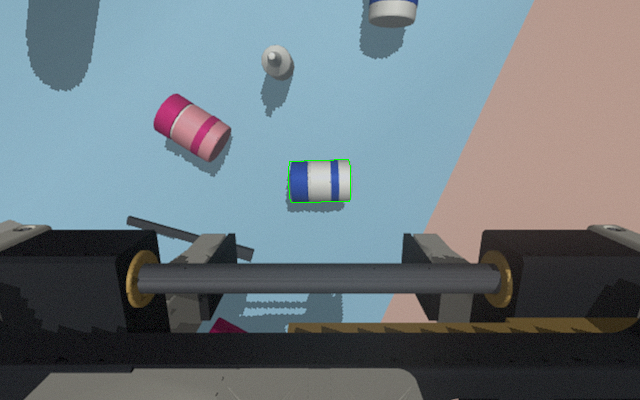

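Call:
carry_out(
  increments=[
    [0,0,1.6,-1,2,-130,0],
    [0,0,1.6,-1,2,-191,0],
    [0,0,1.6,-1,2,-191,0],
    [0,0,1.6,-1,2,-191,0],
    [0,0,1.6,-1,2,-191,0],
    [0,0,1.6,-1,2,-191,1],
    [0,0,1.6,-1,2,-191,1],
    [0,0,1.6,-1,2,-191,1],
    [0,0,1.6,-1,2,-191,1],
    [0,0,1.6,-1,2,-191,1],
    [0,0,1.6,-1,2,-100,1],
    [0,0,1.6,-1,2,-50,1],
    [0,0,1.6,-1,2,-50,1],
  ],
)

```text
clock: 5.92
tool_pos: [0.4594, -0.0391, 0.1559]
orientation: [-179.9, 0.4, -158.6]
force: [0.8, 0.3, -2.1]
opening: 0.0617
```

Call:
carry_out(
  increments=[
    [0,0,-34.6,36,307,0,1],
    [0,0,-34.6,36,307,0,1],
    [0,0,-34.6,36,307,0,1],
    [0,0,-34.6,36,307,0,1],
    [0,0,-34.6,36,307,0,1],
    [0,0,-34.6,36,307,0,1],
    [0,0,-34.6,36,307,0,1],
    [0,0,-34.6,36,307,-40,1],
    [0,0,-34.6,36,307,-80,1],
    [0,0,-34.6,36,307,-80,1],
    [0,0,-34.6,36,307,-80,1],
  ],
)

```text
clock: 7.3
tool_pos: [0.4941, 0.2671, 0.073]
orientation: [180.0, 0.1, 166.7]
force: [0.4, 1.0, -1.2]
opening: 0.062
```

```bash
python3 - <<'E'
from plant import ctrl
from h import *
o,s=wrist(ctrl); print(o['clock'],o['tool_pos'].round(4),o['orientation'].round(1),o['force'].round(1),o['opening'])
cv2.imwrite("pics/p1.png",s['pixels'])
E
```

```text
7.3 [0.4941 0.2671 0.073 ] [1.800e+02 1.000e-01 1.667e+02] [ 0.4  1.  -1.2] 0.061955524472611254
```

View pics/p1.png

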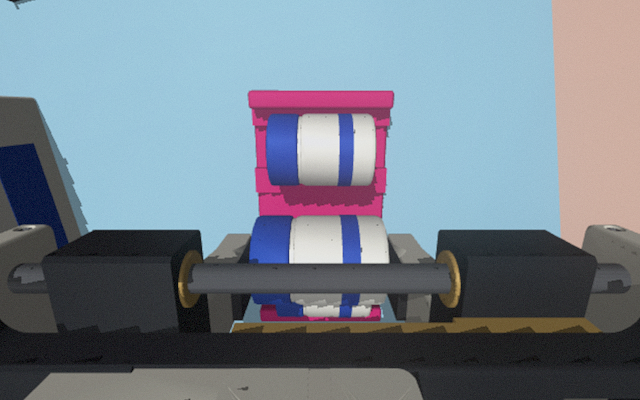

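The held jar at (320,260) lies parallel to the grooves, with base_right at (320,150) in full view. I measure both in this same camera to check the lateral offset.

```bash
python3 - <<'E'
from plant import ctrl
from h import *
o,s=wrist(ctrl); rk=np.array([.4928,.267]); yw=np.radians(-13.2); c,n=np.cos(yw),np.sin(yw)
for d in ctrl.outline_of(s,"jar_a"):
    g=np.argwhere(d['pixels']).mean(0); print(d['confidence'],d['pixels'].sum(),g.round())
    if d['confidence']<.4: continue
    e,z=(-1,.03) if g[0]<195 else (0,o['tool_pos'][2]+.011)
    m=d['pixels'].copy()
    x0=rk+np.array([-n,c])*.047*e
    if e==0:  # hidden below row 255: only compare top part
        print('held top row',np.argwhere(m)[:,0].min(),'pred',proj(s,place(CYL,o['tool_pos'][0],o['tool_pos'][1],z,yw))[:,1].min())
        continue
    q,f=fit([(s,m)],JAR,*x0,z,[yw]); v=q[:2]-rk; print('jar',q[:2].round(4),np.degrees(q[2]).round(1),round(f,3),'in rack mm',(1e3*np.array([c*v[0]+n*v[1],-n*v[0]+c*v[1]])).round(1))
E
```

```text
0.9 7950 [251. 318.]
held top row 215 pred 214.17692155448725
```

```bash
python3 - <<'E'
from plant import ctrl
from h import *
o,s=wrist(ctrl); yw=np.radians(-13.2); c,n=np.cos(yw),np.sin(yw)
hsv=cv2.cvtColor(s['pixels'],cv2.COLOR_BGR2HSV).astype(int); w=(hsv[...,1]<60)&(hsv[...,2]>100)
col=np.where(w[100:200,315:330].mean(1)>.5)[0]+100; print('white rows',col.min(),col.max())
for dy in(-3,0,3):
    p=proj(s,place(CYL,.4928+n*(.047-dy/1e3),.267-c*(.047-dy/1e3),.03,yw)); print(dy,p.min(0).round(1),p.max(0).round(1))
E
```

```text
white rows 112 183
-3 [264.4 105.7] [377.7 178.7]
0 [264.7 110.9] [377.5 183.5]
3 [264.9 116.1] [377.2 188.2]
```

The rack position is confirmed to about 0.3 mm. Lower and release.

Call:
carry_out(
  increments=[
    [0,0,0,-1,0,-40,1],
    [0,0,0,-1,0,-54,1],
    [0,0,0,-1,0,-54,1],
    [0,0,0,-1,0,-54,1],
    [0,0,0,-1,0,-54,0],
    [0,0,0,-1,0,-54,0],
    [0,0,0,-1,0,-54,0],
    [0,0,0,-1,0,-54,0],
    [0,0,0,-1,0,0,0],
    [0,0,0,-1,0,60,0],
    [0,0,0,-1,0,128,0],
    [0,0,0,-1,0,128,0],
  ],
)

```text
clock: 9.0
tool_pos: [0.4945, 0.2692, 0.2051]
orientation: [179.6, 0.3, 166.8]
force: [-0.6, 0.5, -0.9]
opening: 0.0874
```

```bash
cat > chk.py <<'E'
import sys
from plant import ctrl
from h import *
# compare jars in the wrist picture with the slots; args: pic then y,z (mm) of slots
o,s=wrist(ctrl); yw=np.radians(-13.2); c,n=np.cos(yw),np.sin(yw); im=s['pixels'].copy()
print(o['clock'],o['tool_pos'].round(4),o['orientation'].round(1),o['force'].round(1),o['opening'].round(4))
for a in sys.argv[2:]:
    y,z=[float(v)/1e3 for v in a.split(',')]
    cv2.polylines(im,[cv2.convexHull(proj(s,place(CYL,.4928-n*y,.267+c*y,z,yw)).astype(np.int32))],True,(0,255,0),1)
cv2.imwrite(sys.argv[1],im)
E
python3 chk.py pics/r1.png 0,30 47,30 -47,30
```

```text
Traceback (most recent call last):
  File "chk.py", line 6, in <module>
    print(o['clock'],o['tool_pos'].round(4),o['orientation'].round(1),o['force'].round(1),o['opening'].round(4))
                                                                                          ^^^^^^^^^^^^^^^^^^
AttributeError: 'float' object has no attribute 'round'
```

```bash
sed -i "s/o\['opening'\].round(4)/o['opening']/" chk.py; python3 chk.py pics/r1.png 0,30 47,30 -47,30
```

```text
9.05 [0.4934 0.2685 0.203 ] [179.7   0.2 166.8] [-0.4 -0.5 -0.7] 0.08773954841992047
```

View pics/r1.png

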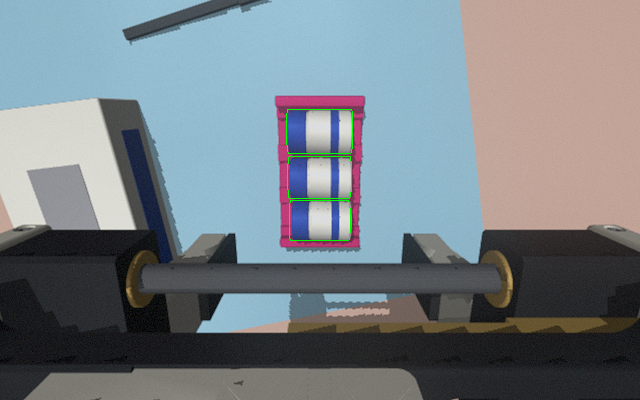

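All three bottom jars sit on their predicted outlines (rows 108–242). Next is jar w2.

Call:
carry_out(
  increments=[
    [0,0,-62,-35,-504,0,0],
    [0,0,-62,-35,-504,0,0],
    [0,0,-62,-35,-504,0,0],
    [0,0,-62,-35,-504,0,0],
    [0,0,-62,-35,-504,0,0],
    [0,0,-62,-35,-504,0,0],
    [0,0,-62,-35,-504,0,0],
    [0,0,-62,-35,-504,0,0],
    [0,0,-62,-35,-504,0,0],
    [0,0,-62,-35,-504,0,0],
    [0,0,-62,-35,-504,0,0],
    [0,0,-62,-35,-504,0,0],
  ],
)

```text
clock: 10.6
tool_pos: [0.4576, -0.2353, 0.1995]
orientation: [180.0, -0.0, 104.9]
force: [0.1, -0.2, 0.6]
opening: 0.0876
```

```bash
python3 look.py jar_a .457 -.237 106 pics/j2.png
```

```text
10.6 [ 0.4576 -0.2353  0.1995] [180.   -0.  104.9] [ -5.   7. -22.  -0. -62. -70.] conf 0.64 area 2554
jar [ 0.4558 -0.2341] 105.6 cost 0.03
go mm -1.8 1.2 -188.5 turn 0.7
```

Call:
carry_out(
  increments=[
    [0,0,0.7,-2,1,-130,0],
    [0,0,0.7,-2,1,-188,0],
    [0,0,0.7,-2,1,-188,0],
    [0,0,0.7,-2,1,-188,0],
    [0,0,0.7,-2,1,-188,0],
    [0,0,0.7,-2,1,-188,1],
    [0,0,0.7,-2,1,-188,1],
    [0,0,0.7,-2,1,-188,1],
    [0,0,0.7,-2,1,-188,1],
    [0,0,0.7,-2,1,-188,1],
    [0,0,0.7,-2,1,-100,1],
    [0,0,0.7,-2,1,-40,1],
    [0,0,0.7,-2,1,-40,1],
    [0,0,0.7,-2,1,-40,1],
  ],
)

```text
clock: 12.45
tool_pos: [0.4564, -0.2357, 0.1619]
orientation: [179.8, 0.1, 105.5]
force: [-0.1, -0.2, -1.5]
opening: 0.0621
```

Call:
carry_out(
  increments=[
    [0,0,61.3,43,526,0,1],
    [0,0,61.3,43,526,0,1],
    [0,0,61.3,43,526,0,1],
    [0,0,61.3,43,526,0,1],
    [0,0,61.3,43,526,0,1],
    [0,0,61.3,43,526,0,1],
    [0,0,61.3,43,526,0,1],
    [0,0,61.3,43,526,0,1],
    [0,0,61.3,43,526,0,1],
    [0,0,61.3,43,526,0,1],
    [0,0,61.3,43,526,-50,1],
    [0,0,61.3,43,526,-70,1],
    [0,0,61.3,43,526,-70,1],
    [0,0,61.3,43,526,-70,1],
  ],
)

```text
clock: 14.2
tool_pos: [0.4988, 0.2901, 0.0903]
orientation: [180.0, 0.0, 166.7]
force: [-0.9, 0.1, -0.4]
opening: 0.0617
```

```bash
python3 - <<'E'
from plant import ctrl
o=ctrl.get_obs(); print(o['clock'],o['tool_pos'].round(4),o['orientation'].round(1),o['force'].round(1),o['opening'])
E
```

```text
14.2 [0.4988 0.2901 0.0903] [180.    0.  166.7] [-0.9  0.1 -0.4] 0.06170281860160357
```

Call:
carry_out(
  increments=[
    [0,0,0,-1,0,-25,1],
    [0,0,0,-1,0,-34,1],
    [0,0,0,-1,0,-34,1],
    [0,0,0,-1,0,-34,1],
    [0,0,0,-1,0,-34,0],
    [0,0,0,-1,0,-34,0],
    [0,0,0,-1,0,-34,0],
    [0,0,0,-1,0,-34,0],
    [0,0,0,-1,0,10,0],
    [0,0,0,-1,0,60,0],
    [0,0,0,-1,0,125,0],
    [0,0,0,-1,0,125,0],
    [0,0,0,-1,0,125,0],
  ],
)

```text
clock: 15.82
tool_pos: [0.4972, 0.2905, 0.2147]
orientation: [179.9, -0.0, 166.8]
force: [0.1, -0.4, -0.2]
opening: 0.0871
```

```bash
python3 chk.py pics/r2.png 0,30 -47,30 23.5,67.2
```

```text
15.825 [0.4972 0.2905 0.2147] [179.9  -0.  166.8] [ 0.1 -0.4 -0.2] 0.08714462774258598
```

View pics/r2.png

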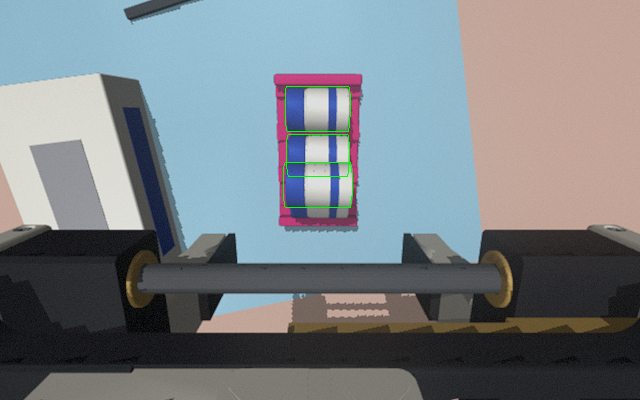

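The saddled jar at (320,188) matches its outline. On to w3.

Call:
carry_out(
  increments=[
    [0,0,-39,118,-526,-5,0],
    [0,0,-39,118,-526,-5,0],
    [0,0,-39,118,-526,-5,0],
    [0,0,-39,118,-526,-5,0],
    [0,0,-39,118,-526,-5,0],
    [0,0,-39,118,-526,-5,0],
    [0,0,-39,118,-526,-5,0],
    [0,0,-39,118,-526,-5,0],
    [0,0,-39,118,-526,-5,0],
    [0,0,-39,118,-526,-5,0],
    [0,0,-39,118,-526,-5,0],
    [0,0,-39,118,-526,-5,0],
  ],
)

```text
clock: 17.38
tool_pos: [0.6151, -0.2345, 0.2091]
orientation: [-180.0, -0.0, 127.8]
force: [-0.7, 0.2, 0.8]
opening: 0.0876
```

```bash
python3 look.py jar_a .6154 -.2357 127.6 pics/j3.png
```

```text
17.375 [ 0.6151 -0.2345  0.2091] [-180.    -0.   127.8] [ -4.  20.  -3.  -0. -67. -48.] conf 0.57 area 2369
jar [ 0.6174 -0.235 ] 128.9 cost 0.035
go mm 2.3 -0.5 -198.1 turn 1.0
```

View pics/j3.png

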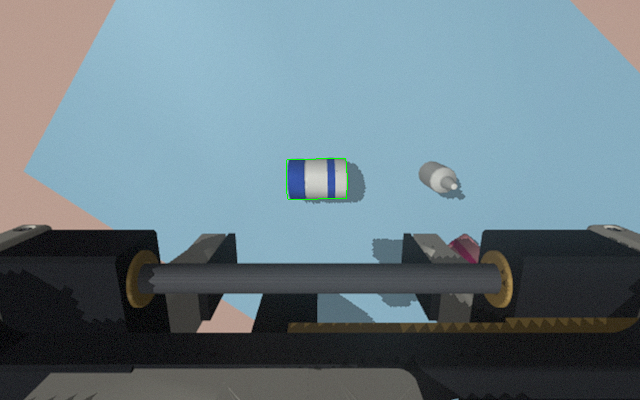

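The dropper is at about (430,175), roughly 110 mm along the jar's axis. The fingers reach 65 mm, so there is clearance; I grip 2 mm higher to keep the gripper body above the dropper top.

Call:
carry_out(
  increments=[
    [0,0,1,2,0,-130,0],
    [0,0,1,2,0,-180,0],
    [0,0,1,2,0,-196,0],
    [0,0,1,2,0,-196,0],
    [0,0,1,2,0,-196,0],
    [0,0,1,2,0,-196,1],
    [0,0,1,2,0,-196,1],
    [0,0,1,2,0,-196,1],
    [0,0,1,2,0,-196,1],
    [0,0,1,2,0,-196,1],
    [0,0,1,2,0,-110,1],
    [0,0,1,2,0,-50,1],
    [0,0,1,2,0,-20,1],
    [0,0,1,2,0,-20,1],
  ],
)

```text
clock: 19.23
tool_pos: [0.6197, -0.2362, 0.1952]
orientation: [179.7, 0.4, 128.8]
force: [0.4, -0.1, -1.4]
opening: 0.0616
```

Call:
carry_out(
  increments=[
    [0,0,38,-130,480,0,1],
    [0,0,38,-130,480,0,1],
    [0,0,38,-130,480,0,1],
    [0,0,38,-130,480,0,1],
    [0,0,38,-130,480,0,1],
    [0,0,38,-130,480,0,1],
    [0,0,38,-130,480,0,1],
    [0,0,38,-130,480,0,1],
    [0,0,38,-130,480,0,1],
    [0,0,38,-130,480,0,1],
    [0,0,38,-130,480,-45,1],
    [0,0,38,-130,480,-70,1],
    [0,0,38,-130,480,-70,1],
    [0,0,38,-130,480,-70,1],
  ],
)

```text
clock: 20.98
tool_pos: [0.4882, 0.244, 0.1205]
orientation: [180.0, 0.0, 166.7]
force: [0.1, 0.6, -1.0]
opening: 0.0618
```

```bash
python3 - <<'E'
from plant import ctrl
from h import *
o,s=wrist(ctrl); print(o['clock'],o['tool_pos'].round(4),o['orientation'].round(1),o['opening'])
m=max((d for d in ctrl.outline_of(s,"jar_a") if d['confidence']>.3 and np.argwhere(d['pixels']).mean(0)[0]>190),key=lambda d:d['pixels'].sum())['pixels']
p=proj(s,place(CYL,*o['tool_pos'][:2],o['tool_pos'][2]+.009,np.radians(-13.2))); print(m.sum(),np.argwhere(m).min(0),'pred top row',p[:,1].min(), 'cols',p[:,0].min(),p[:,0].max(),np.argwhere(m).max(0))
E
```

```text
20.975 [0.4882 0.244  0.1205] [180.    0.  166.7] 0.06184898531614578
7533 [210 249] pred top row 212.85277867604674 cols 247.33533199499192 390.2762215611993 [298 387]
```

Call:
carry_out(
  increments=[
    [0,0,0,-1,0,-45,1],
    [0,0,0,-1,0,-62,1],
    [0,0,0,-1,0,-62,1],
    [0,0,0,-1,0,-62,1],
    [0,0,0,-1,0,-62,0],
    [0,0,0,-1,0,-62,0],
    [0,0,0,-1,0,-62,0],
    [0,0,0,-1,0,-62,0],
    [0,0,0,-1,0,-20,0],
    [0,0,0,-1,0,30,0],
    [0,0,0,-1,0,100,0],
    [0,0,0,-1,0,100,0],
    [0,0,0,-1,0,100,0],
  ],
)

```text
clock: 22.7
tool_pos: [0.4863, 0.2446, 0.2199]
orientation: [179.9, 0.0, 166.8]
force: [0.2, -0.2, -0.2]
opening: 0.0876
```

```bash
python3 chk.py pics/r3.png -47,30 23.5,67.2 -23.5,67.2
```

```text
22.7 [0.4863 0.2446 0.2199] [179.9   0.  166.8] [ 0.2 -0.2 -0.2] 0.08757768593413272
```

View pics/r3.png

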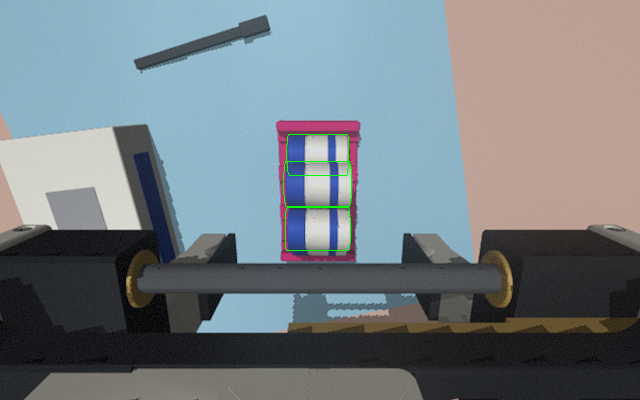

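Both second-layer jars sit on their outlines. Now the pink jar.

Call:
carry_out(
  increments=[
    [0,0,0,110,-292,-15,0],
    [0,0,0,110,-292,-15,0],
    [0,0,0,110,-292,-15,0],
    [0,0,0,110,-292,-15,0],
    [0,0,0,110,-292,-15,0],
    [0,0,0,110,-292,-15,0],
    [0,0,0,110,-292,-15,0],
    [0,0,0,110,-292,-15,0],
    [0,0,0,110,-292,-15,0],
  ],
)

```text
clock: 23.88
tool_pos: [0.5961, -0.0463, 0.2046]
orientation: [180.0, 0.0, 166.9]
force: [0.1, -0.5, -0.3]
opening: 0.0877
```

```bash
python3 look.py jar_pink .5965 -.0485 166.5 pics/j4.png
```

```text
23.875 [ 0.5961 -0.0463  0.2046] [180.    0.  166.9] [ 14.  14. -11.  -0. -65. -27.] conf 0.87 area 2465
jar [ 0.5981 -0.046 ] 167.0 cost 0.023
go mm 2.0 0.3 -193.6 turn 0.1
```

Call:
carry_out(
  increments=[
    [0,0,0,2,1,-130,0],
    [0,0,0,2,1,-180,0],
    [0,0,0,2,1,-193,0],
    [0,0,0,2,1,-193,0],
    [0,0,0,2,1,-193,0],
    [0,0,0,2,1,-193,1],
    [0,0,0,2,1,-193,1],
    [0,0,0,2,1,-193,1],
    [0,0,0,2,1,-193,1],
    [0,0,0,2,1,-193,1],
    [0,0,0,2,1,-110,1],
    [0,0,0,2,1,-50,1],
    [0,0,0,2,1,5,1],
    [0,0,0,2,1,5,1],
  ],
)

```text
clock: 25.72
tool_pos: [0.6006, -0.0464, 0.2152]
orientation: [179.8, 0.5, 166.8]
force: [-0.3, 0.1, -3.0]
opening: 0.0619
```

Call:
carry_out(
  increments=[
    [0,0,0,-105,314,0,1],
    [0,0,0,-105,314,0,1],
    [0,0,0,-105,314,0,1],
    [0,0,0,-105,314,0,1],
    [0,0,0,-105,314,0,1],
    [0,0,0,-105,314,0,1],
    [0,0,0,-105,314,0,1],
    [0,0,0,-105,314,-40,1],
    [0,0,0,-105,314,-70,1],
    [0,0,0,-105,314,-70,1],
    [0,0,0,-105,314,-70,1],
    [0,0,0,-105,314,-70,1],
  ],
)

```text
clock: 27.22
tool_pos: [0.4942, 0.2677, 0.1411]
orientation: [179.9, 0.1, 166.7]
force: [-0.1, 0.0, -1.7]
opening: 0.0616
```

```bash
python3 - <<'E'
from plant import ctrl
from h import *
o,s=wrist(ctrl); print(o['clock'],o['tool_pos'].round(4),o['orientation'].round(1),o['opening'])
m=max(ctrl.outline_of(s,"jar_pink"),key=lambda d:d['confidence'])['pixels']
p=proj(s,place(CYL,*o['tool_pos'][:2],o['tool_pos'][2]+.011,np.radians(-13.2))); print(m.sum(),np.argwhere(m).min(0),'pred top row',p[:,1].min())
E
```

```text
27.225 [0.4942 0.2677 0.1411] [1.799e+02 1.000e-01 1.667e+02] 0.06162314110538733
7679 [213 249] pred top row 214.18624649863975
```

Offsets are under 1 mm. Lower by 47 mm and release.

Call:
carry_out(
  increments=[
    [0,0,0,-1,0,-35,1],
    [0,0,0,-1,0,-47,1],
    [0,0,0,-1,0,-47,1],
    [0,0,0,-1,0,-47,1],
    [0,0,0,-1,0,-47,0],
    [0,0,0,-1,0,-47,0],
    [0,0,0,-1,0,-47,0],
    [0,0,0,-1,0,-47,0],
    [0,0,0,-1,0,-10,0],
    [0,0,0,-1,0,40,0],
    [0,0,0,-1,0,90,0],
    [0,0,0,-1,0,90,0],
    [0,0,0,-1,0,90,0],
  ],
)

```text
clock: 28.95
tool_pos: [0.492, 0.2674, 0.2293]
orientation: [180.0, -0.0, 166.8]
force: [1.1, -0.2, 0.2]
opening: 0.0877
```

```bash
python3 chk.py pics/r4.png -47,30 23.5,67.2 -23.5,67.2 0,104.4; python3 - <<'E'
from plant import ctrl
from h import *
s=ctrl.snapshot("scene"); yw=np.radians(-13.2); c,n=np.cos(yw),np.sin(yw); im=cv2.resize(s['pixels'],None,fx=1,fy=1)
a=s['pixels'][100:220,290:430]; a=cv2.resize(a,None,fx=3,fy=3)
b=a.copy()
for y,z in((.047,.03),(0,.03),(-.047,.03),(.0235,.0672),(-.0235,.0672),(0,.1044)):
    p=(proj(s,place(CYL,.4928-n*y,.267+c*y,z,yw))+.5-[290,100])*3; cv2.polylines(b,[cv2.convexHull(p.astype(np.int32))],True,(0,255,0),1)
r=cv2.resize(cv2.imread("pics/r4.png")[60:260,240:400],None,fx=1.8,fy=1.8)
r=cv2.copyMakeBorder(r,0,0,0,0,cv2.BORDER_CONSTANT)
r=cv2.resize(r,(288,360)); cv2.imwrite("pics/fin.png",np.hstack([b,r]))
E
```

```text
28.95 [0.492  0.2674 0.2293] [180.   -0.  166.8] [ 1.1 -0.2  0.2] 0.08771529053697229
```

View pics/fin.png

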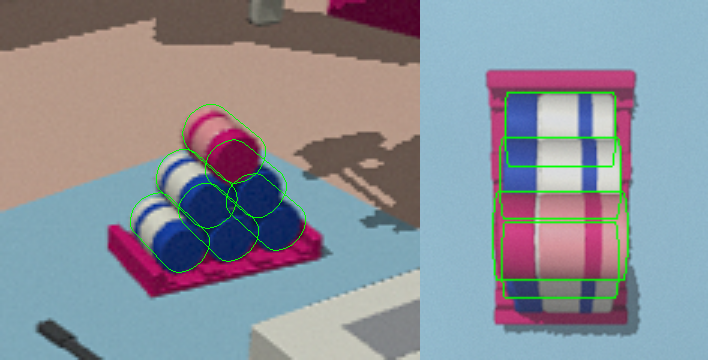

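The pyramid is complete. In both views every jar matches its slot outline to about a pixel (2–3 mm).

```bash
python3 -c "
from plant import ctrl
print(ctrl.close_job(), ctrl.get_obs()['clock'])"
```

```text
the job is handed in; nothing more can be done
the job is handed in; nothing more can be done
```

The pyramid is built and the job is handed in, with the clock at about 29 s of the 72 s allowed. I gripped each jar by its flat ends. One white jar went into the middle groove, two went into the second-layer saddles, and the pink one went on top.

- **Last check:** in the final wrist and scene pictures, the five slots visible from above and all six from the side match their jars to about a pixel (2–3 mm). The gripper was open and clear at TCP height 0.23 m.
- **Bystanders:** nothing I saw suggested any contact with the flask, dropper, carton or tweezers. I did not measure their positions again at the end.
- **Disagreements:** two early rack fits were off. The joint two-camera fit had a high residual, and the wrist colour fit was about 3 mm out. I set the rack pose by overlay instead, and a check on the -y rack jar agreed to about 0.3 mm.
- **Missed detections:** the networks missed the -y rack jar once, and one loose jar in the scene view. I measured the rack jar by colour and the loose jar from the top and wrist views.

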